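# Seat the tube rack on the shaker pin and hold it down

## Task

Pick up the loaded tube rack by its black handle and set it on the shaker's metal platform, long side along the slot, sliding it along until the socket in its underside drops over the locating pin and the rack sits flat on the platform. Then press the rack down until the spring platform is at its lower stop, and finish while still holding it pressed there. Keep the rack upright throughout and leave the other things on the bench alone.

Things in the scene. Friction and masses are not known exactly. Their poses are not given: they have to be found in the camera images.
- rack_grip (a point): Centre of the rack's handle: a black bar 64 mm long (rack x), 16 mm wide (rack y: grip it across this) and 30 mm tall, on two thin steel posts over the middle of the rack. Axes of the rack, z up. The loose rack, aluminium and grey plastic, is 90 mm (x) by 130 mm (y), 0.3 to 0.5 kg; short capped tubes are fixed in it, tops 62 mm above its underside. This point is 92 mm above the underside.
- rack_foot (a point): Centre of the rack's flat underside, 92 mm straight below rack_grip; axes of the rack. Here is the mouth of the blind round socket that takes the pin: 16 mm in diameter, 26 mm deep.
- platform_top (a point): Centre of the top face of the shaker's aluminium platform, 120 mm (x) by 190 mm (y), 60 mm above the bench; it rides down with the platform. z is up, y runs along the black slot (75 by 15 mm) on its centre line x = 0. The steel locating pin stands up through this slot, its tip 14 mm above the platform at rest.
- shaker: The fixed white box, 150 mm (x) by 220 mm (y), under the platform; origin at the middle of its underside, axes as platform_top. The pin is fixed to it and does not sink with the platform: 12 mm in diameter, the last 8 mm tapering to a 4 mm tip, on the slot line, anywhere from y = -25 to +25 mm, differently every time and not reported: see it, or feel for it with the rack.
- platform (a joint): How far the spring platform is pressed down: 0 m at rest, 0.008 m at its lower stop. The spring is preloaded: with the rack's weight on it the platform barely moves; pushing to the stop takes about 10 to 15 N more.
- puck: Bystander: a 36 mm round aluminium holder with one capped tube standing in it, 70 mm tall in all; origin at the middle of its underside.
- marker: Bystander: a marker pen 128 mm long and 13 mm thick lying along its x; origin on its underside.
- bottle: Bystander: a closed bottle 60 mm wide and 130 mm tall; origin at the middle of its underside.
- beaker: Bystander: an open white beaker 72 mm wide and 85 mm tall; origin at the middle of its underside.

How it is judged:
By the outcome, as a careful person would: the job done as asked, in the order asked, and still so for the second after the job is handed in, while the arm keeps its last pose, push and grip.
It also fails if it takes over 48 s, if anything falls off the work surface, if the arm or the gripper's body presses on something with over 40 N, if the wrist force passes 120 N, or if a joint passes its speed limit or range.

## Robot

A 7-joint arm with a two-finger parallel gripper is mounted at the origin on the work surface. World frame = base frame: x ahead of the robot, y to its left, z up, the work surface at z = 0. Lengths are in mm, angles in rad, forces in N, time in s.
With the tool pointing down it reaches from about 350 to 900 mm from the base axis. Payload 8.1 kg.
Tool frame: the origin (TCP) lies between the finger pads; the fingertips stand ctrl.tips_ahead ahead of it and the grasp point (between the pads) lies 2 mm behind it (ctrl.tips_ahead is the distance from the TCP to the fingertips, in mm); z points along the fingers, y is the direction in which the jaws open and shut (so a half turn about z gives the same grasp; the last joint's range is limited). The gripper opens to 85 mm and grips with 20 to 120 N. Pads are 22 mm wide; open, the fingers measure 114 mm over their backs; the gripper's body (76 mm by 85 mm) begins 54 mm behind the grasp point. The pads swing forward as they close: fully open they stand 13 mm farther back than shut.
Start: joints at [-1.296, 0.434, 0.025, 1.573, -0.012, 1.134, -0.075], TCP at [230.575, 580.927, 248.323] pointing down, gripper open.
Joint ranges: [-2.62, 2.62], [-0.44, 2.09], [-1.27, 1.32], [0.08, 2.57], [-1.32, 4.46], [0.12, 2], [-2.74, 2.74]. Speed limits (rad/s): [2.22, 2.22, 3.01, 3.01, 3.14, 3.14, 3.14].

## Interface

Orientations are given as a rotation vector (axis times angle).
In Python, from workcell import readout, imaging, order, nets, ctrl gives the robot as it stands.
- The arm moves only by the shell command python3 -m creep 'ROWS'. ROWS is JSON, a list that holds one entry, the list of rows, each a list of 7 numbers: the shift along the tool's x, y, z in m, then the turn, a rotation vector about the tool's x, y, z in units of 5 degrees (1.0 is 5 degrees), then the closure in counts, from 0 (fully open) to 255 (shut). In form: [[[dx, dy, dz, rx, ry, rz, grip], ...]]. A call has 1 to 8 rows; each row shifts and turns the commanded pose from where the row before left it, along the tool's axes as they then stand; what a row does not reach is not made up. A row lasts 1/8 s, in which the tool goes at most 62.5 mm and 10.7 degrees, less where a joint would pass 70% of its speed; a pose out of reach is approached as far as the arm can. A call with a gripper value outside its range is refused whole. The fingers move at their own pace and stop on an object; the grip force is fixed at half the most. Time passes only in rows, so rows that do not move let the fingers close. It gives the time, the measured TCP pose, the force and the opening at its end, in the units of the state.
- readout.get_obs(): the state, without advancing time (a new reading comes with each control period).
- imaging.read_camera(name): name is "side" or "top"; returns (picture, depth): 384x512x3 uint8, red, green, blue; 384x512 float32, mm along the optical axis (not along the pixel's ray), 0 where there is no reading.
- imaging.get_calibration(name): a dict with "vfov" (degrees; the focal length in pixels is half the picture's height over the tangent of half this angle, whatever the lens; pixels are square), "cx", "cy" (the principal point, pixels), "k1" (the pictures are not rectified: a ray, as slopes to the right and down, at radius r is drawn at 1 + k1 r^2 times it, then the intrinsics apply), "R" (3x3) and "t" (3): a world point X has camera coordinates R X + t. Camera axes: x right, y down, z forward; pixel columns grow to the right and rows downward; lengths in mm; the calibration is good to about 2 mm. A picture is of the moment at which its call begins. get_calibration takes no time and is no camera call.
- order.hand_in(): hands the job in, once; it reports no verdict.
Trained networks look in the newest picture that a camera, given by its name, has taken for a name from the list of things; names that differ only in an ending like _2 or _b are one class to them, and where a whole thing is asked for, a point or a joint stands for the part that bears it (a point fixed in the world has none). Each returns a list of dicts, best first, with "confidence" (0 to 1); they miss things now and then, are a little off and sometimes report something else, mostly with a low value. They report only what shows in the picture. A call takes as long as a camera call.
- nets.find_in(camera, label): "position" ([column, row] in pixels, amid what is visible of it).
- nets.trace(camera, label): "region" (384x512 bool, what is visible of it) and "position" ([column, row] in pixels, amid what is visible of it).
- nets.place_of(camera, label): "position" ([column, row] in pixels: a listed point, or the origin of a listed thing).
The state is a dict: "t": time; "joints": joint angles; "dq": joint speeds; "joint_efforts": joint torques, N m; "ee_pos": TCP position; "orientation": TCP orientation; "contact_force": force on the tool from outside, world axes, zero at the start; "ft_torque": the same for the moment, N m; "grip_width": opening from 0.0 (shut) to 1.0 (fully open).
Only numpy, scipy, OpenCV 4.12 (cv2) and the standard library are available. Lean on these libraries where they do the work, as an engineer would, in place of code of your own. Each camera call takes 0.05 s, during which the arm holds its last target.

## Working session

There is one attempt and no reset: what is moved stays moved. The work goes in short steps, Python scripts to look and compute and a shell command to move; the robot and the scene stay as the last step left them, time stands still between calls to the robot, and variables do not carry over. Pictures are saved under pics/ and viewed, and the job is handed in when it is done.

```bash
ls; mkdir -p pics
python3 - <<'E'
from workcell import readout, imaging, order, nets, ctrl
import cv2
print(readout.get_obs(), ctrl.tips_ahead)
for n in ("side","top"):
    p,d=imaging.read_camera(n); cv2.imwrite(f"pics/{n}0.png",p[:,:,::-1])
    print(n,imaging.get_calibration(n))
E
```

```text
pics
{'t': 0.0, 'joints': array([-1.29559926,  0.43521807,  0.02497779,  1.5741286 , -0.0116176 ,
        1.13400901, -0.07512049]), 'dq': array([-1.89516292e-03, -1.03836705e-03, -1.37842869e-04,  5.57443279e-05,
       -2.39934693e-03,  1.86589635e-03, -1.55052604e-03]), 'joint_efforts': array([-1.11509230e-04, -6.70473504e+01,  1.02500729e+00, -3.16197789e+01,
        1.54925179e-02,  1.26179267e-02, -4.51936080e-05]), 'ee_pos': array([230.41147338, 580.44073048, 247.51687796]), 'orientation': array([-5.90044699e-01, -3.08550802e+00,  2.52657382e-03]), 'contact_force': array([ 0.1363737 , -0.24181096,  0.46692729]), 'ft_torque': array([ 0.00542712, -0.00867614, -0.07176385]), 'grip_width': 1.0021814306833277} 17.0
side {'vfov': 53.959534516238634, 'cx': 254.601439463524, 'cy': 195.41557580883043, 'k1': -0.02197393061224362, 'R': array([[-0.8511659 , -0.52489519, -0.00128217],
       [-0.34517295,  0.56156666, -0.75199636],
       [ 0.3954393 , -0.63963109, -0.65916601]]), 't': array([517.52703562, 247.03040879, 648.51547007])}
top {'vfov': 44.104969397166656, 'cx': 253.62091730212305, 'cy': 199.61915504078706, 'k1': 0.05286875305050603, 'R': array([[-0.02447931, -0.99966107,  0.00886057],
       [-0.99789098,  0.02390103, -0.06035174],
       [ 0.0601195 , -0.01031925, -0.99813785]]), 't': array([ 32.05660426, 603.09107819, 967.81858644])}
```

View pics/side0.png

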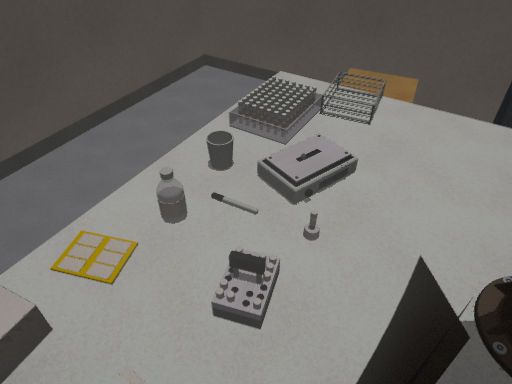

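View pics/top0.png

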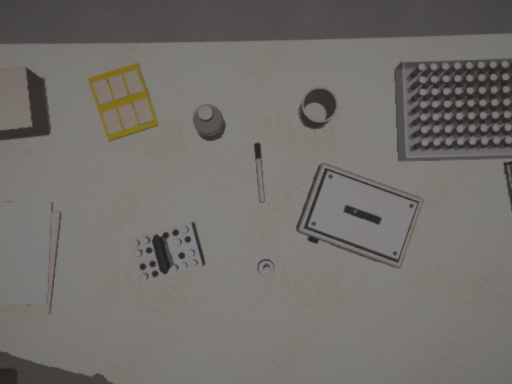

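```bash
cat > h.py <<'E'
import numpy as np, cv2
from workcell import readout, imaging, order, nets, ctrl
def KD(n):
    c=imaging.get_calibration(n); f=192/np.tan(np.radians(c['vfov']/2))
    return np.array([[f,0,c['cx']],[0,f,c['cy']],[0,0,1]]),np.array([c['k1'],0,0,0,0]),np.array(c['R']),np.array(c['t'])
def ray(n,px):
    K,D,R,t=KD(n); u=cv2.undistortPoints(np.array([[px]],float),K,D)[0,0]
    return -R.T@t, R.T@np.array([u[0],u[1],1])
def atz(n,px,z):
    o,d=ray(n,px); return o+d*(z-o[2])/d[2]
def atd(n,px,depth):
    o,d=ray(n,px); return o+d*depth
def proj(n,X):
    K,D,R,t=KD(n); return cv2.projectPoints(np.array(X,float).reshape(-1,1,3),cv2.Rodrigues(R)[0],t,K,D)[0][:,0]
def tri(p1,p2,n1="side",n2="top"):
    o1,d1=ray(n1,p1);o2,d2=ray(n2,p2)
    A=np.stack([d1,-d2],1); s=np.linalg.lstsq(A,o2-o1,rcond=None)[0]
    a=o1+s[0]*d1;b=o2+s[1]*d2
    return (a+b)/2,np.linalg.norm(a-b)
E
python3 - <<'E'
from h import *
P={}
for n in ("top","side"):
    p,d=imaging.read_camera(n); np.save(f"d_{n}.npy",d); cv2.imwrite(f"{n}_raw.png",p[:,:,::-1])
    for l in ("rack_grip","rack_foot","platform_top"):
        r=nets.place_of(n,l); P[n,l]=r[0]['position'] if r else None
        print(n,l,[(np.round(x['position'],1),round(x['confidence'],2)) for x in r[:3]])
for l in ("rack_grip","rack_foot","platform_top"):
    if P["side",l] is not None and P["top",l] is not None: print(l,tri(P["side",l],P["top",l]))
p=cv2.imread("top_raw.png")
a=cv2.resize(p[215:290,125:215],None,fx=6,fy=6,interpolation=3)
b=cv2.resize(p[155:270,290:430],None,fx=5,fy=5,interpolation=3)
cv2.imwrite("pics/rackz.png",a);cv2.imwrite("pics/shz.png",b)
s=cv2.imread("side_raw.png")
cv2.imwrite("pics/shs.png",cv2.resize(s[125:205,250:365],None,fx=6,fy=6,interpolation=3))
print(readout.get_obs()['t'])
E
```

```text
top rack_grip [(array([157.7, 256. ]), 0.91)]
top rack_foot []
top platform_top [(array([361.9, 213.9]), 0.81), (array([208.1, 125.1]), 0.26)]
side rack_grip [(array([249. , 263.9]), 0.9)]
side rack_foot []
side platform_top [(array([307.8, 153.8]), 0.64)]
rack_grip (array([495.59908628, 202.2590441 ,  94.34785831]), np.float64(1.7857949393832178))
platform_top (array([ 568.48304649, -195.48099269,   62.15946919]), np.float64(2.0669595371529903))
0.5
```

View pics/rackz.png

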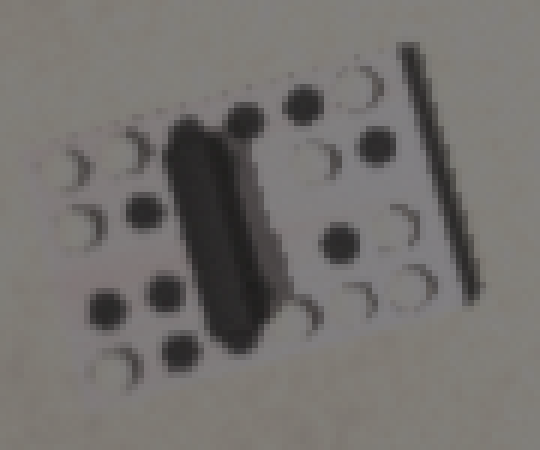

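View pics/shz.png

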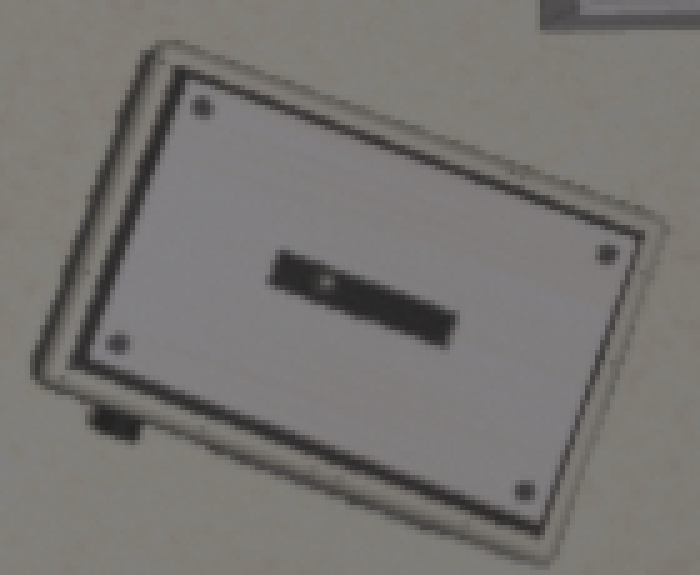

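View pics/shs.png

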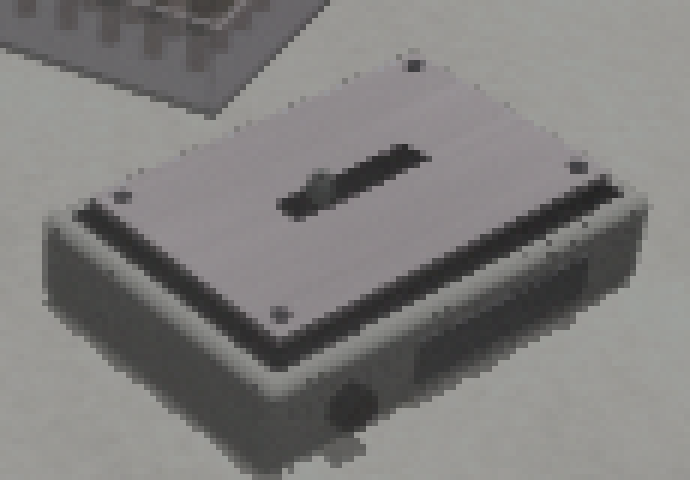

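Run:
```python
from h import *
d=np.load("d_top.npy")
K,D,R,t=KD("top")
yy,xx=np.mgrid[0:384,0:512]
u=cv2.undistortPoints(np.stack([xx.ravel(),yy.ravel()],1).astype(float).reshape(-1,1,2),K,D)[:,0]
X=(np.c_[u,np.ones(len(u))]*d.reshape(-1,1)-t)@R
X=X.reshape(384,512,3)
V=d>0
def rect(mask,name):
    p=X[mask]; r=cv2.minAreaRect(p[:,:2].astype(np.float32)); print(name,len(p),"z med",np.median(p[:,2]).round(1),"c",np.round(r[0],1),"size",np.round(r[1],1),"ang",round(r[2],2))
win=np.zeros_like(V);win[205:295,120:215]=1
Z=X[...,2]
rect(V&win&(Z>85)&(Z<120),"handle")
rect(V&win&(Z>25)&(Z<72),"rack")
win2=np.zeros_like(V);win2[150:275,285:435]=1
rect(V&win2&(Z>55)&(Z<68),"platform")
rect(V&win2&(Z>20),"shaker")
print("Z hist rack",np.histogram(Z[V&win],bins=range(-10,125,5)))
p=cv2.imread("top_raw.png").mean(2)
m=V&win2&(p<55)
m2=np.zeros_like(V);m2[200:228,340:386]=1
q=[atz("top",(c,r),60) for r,c in zip(*np.where(m2&(p<75)))]
q=np.array(q)[:,:2].astype(np.float32);r=cv2.minAreaRect(q);print("slot",r)
print("pin",tri((303.2,153.8),(354.8,211.2)), atz("top",(354.8,211.2),74),atz("side",(303.2,153.8),74))
for n,l in (("top","rack_grip"),("side","rack_grip"),("top","platform_top")):
    r=nets.trace(n,l); 
    if r: print(n,l,r[0]['position'],r[0]['region'].sum(),r[0]['confidence']); np.save(f"m_{n}_{l}.npy",r[0]['region'])
```

```text
handle 347 z med 105.6 c [500.9 196.9] size [63.7 16.5] ang 13.89
rack 2603 z med 46.1 c [500.5 197.2] size [ 90.1 130.2] ang 14.12
platform 5734 z med 59.5 c [ 567.3 -196.6] size [190.9 120.4] ang 68.76
shaker 8391 z med 58.5 c [ 605.2 -211.3] size [220.4 251.3] ang 68.57
Z hist rack (array([  32, 3242, 2221,   25,    7,   12,   14,   11,   10,   18,  721,
       1373,   53,  104,  309,    4,    0,    4,   13,   11,   17,   20,
         88,  207,    4,    0]), array([-10,  -5,   0,   5,  10,  15,  20,  25,  30,  35,  40,  45,  50,
        55,  60,  65,  70,  75,  80,  85,  90,  95, 100, 105, 110, 115,
       120]))
slot ((566.4917602539062, -196.85433959960938), (73.55794525146484, 14.497138977050781), 68.4934310913086)
pin (array([ 574.18518597, -179.93897312,   69.31071222]), np.float64(2.6107817991147386)) [ 572.86908762 -179.47403108   74.        ] [ 572.67539644 -172.99856366   74.        ]
top rack_grip [163.8, 253.9] 3130 0.76
side rack_grip [244.2, 287.7] 3876 0.83
top platform_top [358.9, 215.1] 8318 0.68
```

Run:
```python
from h import *
for n,pts in (("side",[(420,330),(420,270),(400,370),(455,330),(495,310),(20,330)]),("top",[(20,90),(35,100),(20,250),(10,375),(5,200)])):
    d=np.load(f"d_{n}.npy")
    for p in pts: print(n,p,atd(n,p,d[p[1],p[0]]).round(0), d[p[1],p[0]])
print(proj("side",[[230,580,247],[500.7,197,190]]),proj("top",[[230,580,247]]))
```

```text
side (420, 330) [269. 548. 614.] 0.0
side (420, 270) [269. 548. 614.] 0.0
side (400, 370) [269. 548. 614.] 0.0
side (455, 330) [269. 548. 614.] 0.0
side (495, 310) [95.  5. 13.] 674.0236
side (20, 330) [751. 484.  59.] 596.811
top (20, 90) [824. 467.  78.] 934.8533
top (35, 100) [812. 450.  52.] 959.9859
top (20, 250) [512. 499.   8.] 985.8336
top (10, 375) [271. 503.  33.] 946.23425
top (5, 200) [616. 533.   2.] 997.61597
[[284.24407411 731.69002333]
 [246.80944557 221.99239814]] [[-120.45066444  452.4429861 ]]
```

```bash
python3 -m creep '[[[-0.04,-0.026,0,0,0,0,0],[-0.04,-0.026,0,0,0,0,0],[-0.04,-0.026,0,0,0,0,0],[-0.04,-0.026,0,0,0,0,0],[-0.04,-0.026,0,0,0,0,0],[-0.04,-0.026,0,0,0,0,0],[-0.04,-0.026,0,0,0,0,0],[-0.04,-0.026,0,0,0,0,0]]]'
python3 -m creep '[[[-0.04,-0.026,0,0,0,0,0],[-0.032,-0.022,0,0,0,0,0],[0,0,0.015,0,0,-1.785,0],[0,0,0.015,0,0,-1.785,0],[0,0,0.015,0,0,-1.785,0],[0,0,0.015,0,0,-1.785,0],[0,0,0,0,0,0,0],[0,0,0,0,0,0,0]]]'
cat >> h.py <<'E'
from scipy.spatial.transform import Rotation as Ro
def to(xyz,yang=None):
    o=readout.get_obs(); R=Ro.from_rotvec(o['orientation']).as_matrix()
    print("t",o['t'],"pos",o['ee_pos'].round(1),"F",o['contact_force'].round(1),"M",o['ft_torque'].round(2),"w",round(o['grip_width'],3))
    print("tool x ang",np.degrees(np.arctan2(R[1,0],R[0,0])).round(2),"y ang",np.degrees(np.arctan2(R[1,1],R[0,1])).round(2),"z",R[:,2].round(4))
    if xyz is not None: print("shift tool (m)",(R.T@(np.array(xyz)-o['ee_pos'])/1000).round(4))
    if yang is not None:
        # desired: y at yang, z down
        a=np.radians(yang); y=np.array([np.cos(a),np.sin(a),0]); z=np.array([0,0,-1.]); x=np.cross(y,z)
        print("turn units",(np.degrees(Ro.from_matrix(R.T@np.stack([x,y,z],1)).as_rotvec())/5).round(3))
E
python3 -c "
from h import *
to([500.7,197,90],104)"
```

```text
t: 1.65
ee_pos: [452.1, 268.3, 248.6]
orientation: [0.59, 3.085, 0.001]
contact_force: [0.5, -0.6, 0.6]
grip_width: 1.002
t: 2.65
ee_pos: [500.8, 198.5, 188.9]
orientation: [-0.379, 3.118, 0.001]
contact_force: [-0.1, -0.5, 0.1]
grip_width: 0.999
t 2.65 pos [500.8 198.5 188.9] F [-0.1 -0.5  0.1] M [-0.03  0.02 -0.03] w 0.999
tool x ang -166.16 y ang 103.84 z [ 6.e-04  4.e-04 -1.e+00]
shift tool (m) [ 0.0005 -0.0014  0.0989]
turn units [ 0.003  0.008 -0.031]
```

```bash
python3 -m creep '[[[0.0005,-0.0014,0.03,0,0,0,0],[0,0,0.03,0,0,0,0],[0,0,0.025,0,0,0,0],[0,0,0.014,0,0,0,0],[0,0,0,0,0,0,0]]]'
python3 - <<'E'
from h import *
to([500.7,197,90],104)
for n in ("side","top"):
    p,d=imaging.read_camera(n)
    c=p[200:340,180:320] if n=="side" else p[190:310,90:250]
    cv2.imwrite(f"pics/{n}1.png",cv2.resize(c[:,:,::-1],None,fx=4,fy=4,interpolation=3))
E
```

```text
t: 3.28
ee_pos: [500.2, 196.9, 89.2]
orientation: [0.383, -3.118, 0.001]
contact_force: [-0.0, -0.0, 0.6]
grip_width: 0.999
t 3.275 pos [500.2 196.9  89.2] F [-0.  -0.   0.6] M [0.03 0.04 0.03] w 0.999
tool x ang -166.0 y ang 104.0 z [-6.e-04 -4.e-04 -1.e+00]
shift tool (m) [-0.0005 -0.     -0.0008]
turn units [-0.003 -0.007 -0.001]
```

View pics/side1.png

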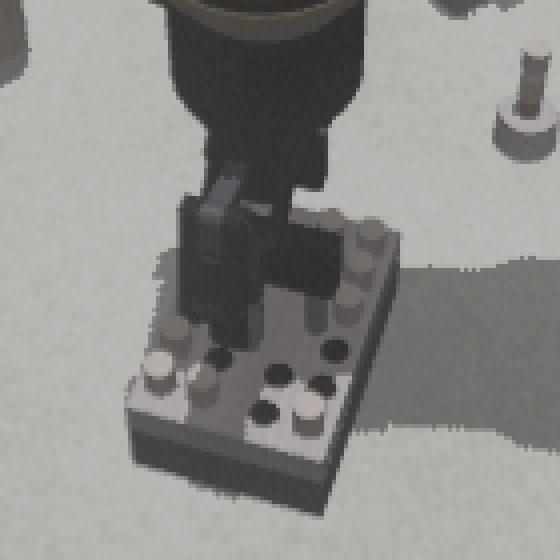

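The side view shows the near finger in front of the handle and the handle bar (crop ~(300,255)) between the open fingers, above the tubes. Close.

```bash
python3 -m creep '[[[0,0,0,0,0,0,255],[0,0,0,0,0,0,255],[0,0,0,0,0,0,255],[0,0,0,0,0,0,255],[0,0,0,0,0,0,255],[0,0,0,0,0,0,255],[0,0,0,0,0,0,255],[0,0,0,0,0,0,255]]]'
python3 -m creep '[[[0,0,-0.005,0,0,0,255],[0,0,-0.01,0,0,0,255],[0,0,-0.02,0,0,0,255],[0,0,-0.025,0,0,0,255],[0,0,-0.03,0,0,0,255],[0,0,-0.03,0,0,0,255],[0,0,0,0,0,0,255],[0,0,0,0,0,0,255]]]'
python3 - <<'E'
from h import *
to(None)
for n in ("side","top"):
    p,d=imaging.read_camera(n); np.save(f"d2_{n}.npy",d); cv2.imwrite(f"{n}_2.png",p[:,:,::-1])
    cv2.imwrite(f"pics/{n}2.png",p[:,:,::-1])
E
```

```text
t: 4.38
ee_pos: [500.4, 197.2, 89.4]
orientation: [-0.384, 3.118, 0.001]
contact_force: [-0.1, 2.2, 1.8]
grip_width: 0.179
t: 5.38
ee_pos: [499.7, 196.5, 208.6]
orientation: [0.384, -3.117, 0.001]
contact_force: [-0.3, -0.1, -4.7]
grip_width: 0.177
t 5.375 pos [499.7 196.5 208.6] F [-0.3 -0.1 -4.7] M [-0.04 -0.02 -0.01] w 0.177
tool x ang -165.96 y ang 104.04 z [-1.e-03 -5.e-04 -1.e+00]
```

View pics/side2.png

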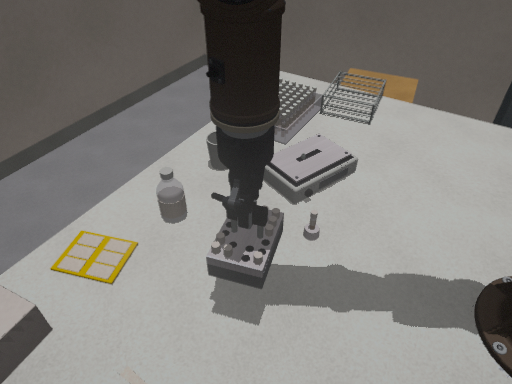

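View pics/top2.png

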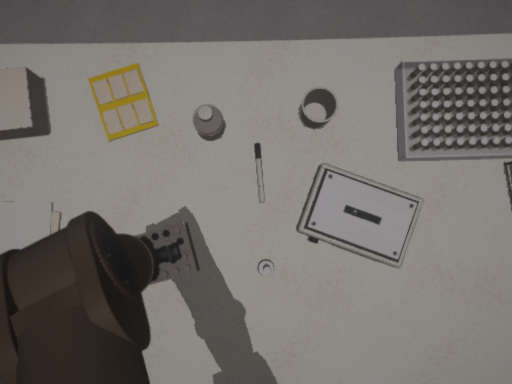

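```bash
python3 -m creep '[[[0.001,-0.015,0,0,0,0,255],[0.001,-0.03,0,0,0,0,255],[0.002,-0.04,0,0,0,0,255],[0.002,-0.04,0,0,0,0,255],[0.002,-0.04,0,0,0,0,255],[0.002,-0.04,0,0,0,0,255],[0.002,-0.04,0,0,0,0,255],[0.002,-0.04,0,0,0,0,255]]]'
python3 -m creep '[[[0.003,-0.04,0,0,0,0,255],[0.002,-0.035,0,0,0,0,255],[0.001,-0.022,0,0,0,0,255],[0,0,0,0,0,1.4,255],[0,0,0,0,0,1.42,255],[0,0,0,0,0,1.42,255],[0,0,0,0,0,1.42,255],[0,0,0,0,0,1.4,255]]]'
python3 -m creep '[[[0,0,0,0,0,0,255],[0,0,0,0,0,0,255]]]'
python3 - <<'E'
from h import *
to([573.1,-179.4,180],68.7)
for n in ("side",):
    p,d=imaging.read_camera(n); np.save(f"d3_{n}.npy",d); cv2.imwrite(f"{n}_3.png",p[:,:,::-1])
    cv2.imwrite(f"pics/{n}3.png",cv2.resize(p[40:240,200:420,::-1],None,fx=3,fy=3,interpolation=3))
E
```

```text
t: 6.48
ee_pos: [555.4, -85.6, 208.7]
orientation: [0.383, -3.117, 0.0]
contact_force: [0.0, 0.2, -3.5]
grip_width: 0.179
t: 7.48
ee_pos: [572.7, -179.8, 208.6]
orientation: [-0.587, -3.085, 0.001]
contact_force: [0.6, 0.5, -2.8]
grip_width: 0.18
t: 7.72
ee_pos: [573.2, -179.1, 209.0]
orientation: [-0.576, -3.088, 0.0]
contact_force: [-0.3, -0.2, -3.5]
grip_width: 0.176
t 7.725 pos [ 573.2 -179.1  209. ] F [-0.3 -0.2 -3.5] M [-0.02 -0.   -0.03] w 0.176
tool x ang 158.87 y ang 68.87 z [-7.e-04 -1.e-04 -1.e+00]
shift tool (m) [-0.     -0.0003  0.029 ]
turn units [-0.004 -0.007  0.035]
```

View pics/side3.png

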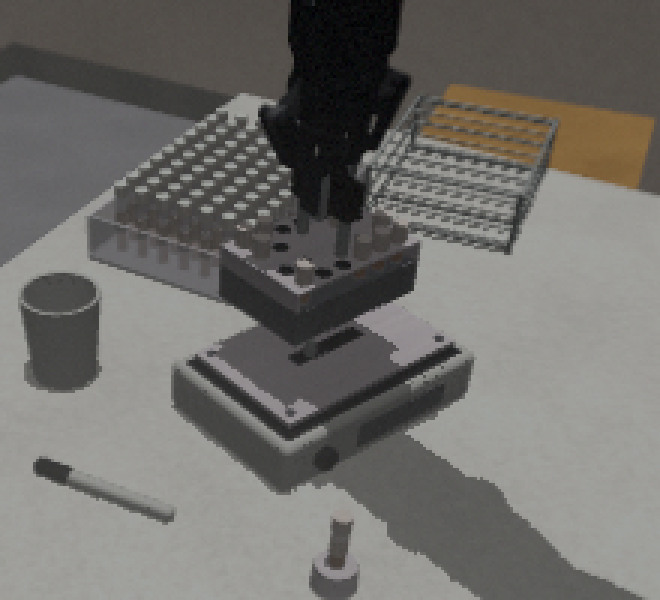

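```bash
python3 -m creep '[[[0,0,0.012,0,0,0,255],[0,0,0.015,0,0,0,255],[0,0,0.01,0,0,0,255],[0,0,0.004,0,0,0,255],[0,0,0.003,0,0,0,255],[0,0,0.002,0,0,0,255],[0,0,0,0,0,0,255],[0,0,0,0,0,0,255]]]'
python3 -c "
from h import *
to([573.1,-179.4,155],68.7)"
```

```text
t: 8.78
ee_pos: [573.8, -178.6, 163.6]
orientation: [0.579, 3.087, 0.0]
contact_force: [0.1, -0.5, -3.8]
grip_width: 0.178
t 8.775 pos [ 573.8 -178.6  163.6] F [ 0.1 -0.5 -3.8] M [-0.03 -0.03  0.  ] w 0.178
tool x ang 158.75 y ang 68.75 z [ 5.e-04 -1.e-04 -1.e+00]
shift tool (m) [ 0.0004 -0.001   0.0086]
turn units [0.001 0.006 0.009]
```

```bash
python3 -m creep '[[[0,0,0.002,0,0,0,255],[0,0,0.002,0,0,0,255],[0,0,0,0,0,0,255]]]'
python3 -c "
from h import *
to(None)"
```

```text
t: 9.15
ee_pos: [573.5, -178.4, 159.1]
orientation: [-0.579, -3.087, -0.0]
contact_force: [0.4, 0.9, -3.5]
grip_width: 0.179
t 9.15 pos [ 573.5 -178.4  159.1] F [ 0.4  0.9 -3.5] M [0.02 0.   0.05] w 0.179
tool x ang 158.75 y ang 68.75 z [-4.e-04  2.e-04 -1.e+00]
```

```bash
python3 -m creep '[[[0,0,0.002,0,0,0,255],[0,0,0.002,0,0,0,255],[0,0,0.002,0,0,0,255],[0,0,0,0,0,0,255]]]'
python3 -c "
from h import *
to(None)"
```

```text
t: 9.65
ee_pos: [573.5, -178.5, 153.1]
orientation: [-0.579, -3.087, 0.0]
contact_force: [0.2, 0.4, -3.9]
grip_width: 0.179
t 9.65 pos [ 573.5 -178.5  153.1] F [ 0.2  0.4 -3.9] M [-0.05 -0.02 -0.01] w 0.179
tool x ang 158.75 y ang 68.75 z [-3.e-04  0.e+00 -1.e+00]
```

```bash
python3 -m creep '[[[0,0,0.002,0,0,0,255],[0,0,0.0015,0,0,0,255],[0,0,0,0,0,0,255],[0,0,0,0,0,0,255]]]'
python3 - <<'E'
from h import *
to(None)
p,d=imaging.read_camera("side")
cv2.imwrite("pics/side4.png",cv2.resize(p[60:220,220:400,::-1],None,fx=4,fy=3.7,interpolation=3))
p,d=imaging.read_camera("top")
cv2.imwrite("pics/top4.png",p[...,::-1])
E
```

```text
t: 10.15
ee_pos: [573.6, -178.6, 149.8]
orientation: [-0.579, -3.088, -0.0]
contact_force: [0.5, -0.0, -3.8]
grip_width: 0.177
t 10.15 pos [ 573.6 -178.6  149.8] F [ 0.5 -0.  -3.8] M [ 0.06 -0.04  0.02] w 0.177
tool x ang 158.75 y ang 68.75 z [-0.  0. -1.]
```

View pics/side4.png

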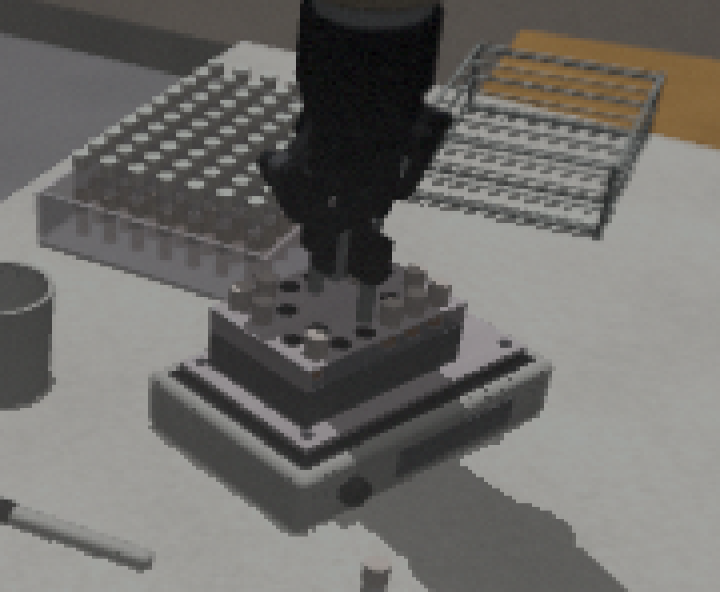

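The rack is just above the platform with the pin in its socket and no sideways force. I'll continue in small steps.

```bash
python3 -m creep '[[[0,0,0.001,0,0,0,255],[0,0,0,0,0,0,255],[0,0,0,0,0,0,255]]]'
python3 -m creep '[[[0,0,0.001,0,0,0,255],[0,0,0,0,0,0,255],[0,0,0,0,0,0,255]]]'
python3 -m creep '[[[0,0,0.001,0,0,0,255],[0,0,0,0,0,0,255],[0,0,0,0,0,0,255]]]'
```

```text
t: 10.62
ee_pos: [573.8, -178.4, 149.3]
orientation: [0.579, 3.087, 0.0]
contact_force: [-1.7, 1.5, 5.1]
grip_width: 0.179
t: 11.0
ee_pos: [573.8, -178.5, 148.3]
orientation: [0.579, 3.087, 0.0]
contact_force: [-2.8, 2.1, 5.6]
grip_width: 0.178
t: 11.38
ee_pos: [573.8, -178.5, 147.4]
orientation: [0.579, 3.087, 0.0]
contact_force: [-1.7, 2.8, 6.3]
grip_width: 0.175
```

```bash
python3 -m creep '[[[0,0,0.001,0,0,0,255],[0,0,0.001,0,0,0,255],[0,0,0,0,0,0,255],[0,0,0,0,0,0,255]]]'
python3 -m creep '[[[0,0,0.001,0,0,0,255],[0,0,0.001,0,0,0,255],[0,0,0,0,0,0,255],[0,0,0,0,0,0,255]]]'
python3 -m creep '[[[0,0,0.001,0,0,0,255],[0,0,0,0,0,0,255],[0,0,0,0,0,0,255]]]'
python3 -m creep '[[[0,0,0.001,0,0,0,255],[0,0,0,0,0,0,255],[0,0,0,0,0,0,255]]]'
```

```text
t: 11.88
ee_pos: [573.9, -178.5, 145.5]
orientation: [0.579, 3.087, 0.001]
contact_force: [-2.8, 2.3, 9.4]
grip_width: 0.179
t: 12.38
ee_pos: [573.9, -178.5, 143.7]
orientation: [0.579, 3.087, 0.001]
contact_force: [-4.1, 2.2, 10.6]
grip_width: 0.18
t: 12.75
ee_pos: [573.9, -178.5, 142.8]
orientation: [0.579, 3.087, 0.001]
contact_force: [-4.5, 3.2, 11.3]
grip_width: 0.18
t: 13.12
ee_pos: [573.8, -178.5, 141.9]
orientation: [0.579, 3.087, 0.001]
contact_force: [-4.7, 2.5, 12.8]
grip_width: 0.176
```

```bash
python3 -m creep '[[[0,0,0.001,0,0,0,255],[0,0,0,0,0,0,255],[0,0,0,0,0,0,255]]]'
python3 -m creep '[[[0,0,0.001,0,0,0,255],[0,0,0,0,0,0,255],[0,0,0,0,0,0,255]]]'
```

```text
t: 13.5
ee_pos: [573.9, -178.5, 141.3]
orientation: [0.579, 3.087, 0.001]
contact_force: [-6.5, 4.2, 17.0]
grip_width: 0.18
t: 13.88
ee_pos: [574.0, -178.5, 141.3]
orientation: [0.579, 3.086, 0.001]
contact_force: [-10.0, 4.8, 26.6]
grip_width: 0.178
```

Run:
```python
from h import *
to(None)
out=[]
for n in ("side","top"):
    p,d=imaging.read_camera(n); K,D,R,t=KD(n)
    yy,xx=np.mgrid[0:384,0:512]
    u=cv2.undistortPoints(np.stack([xx.ravel(),yy.ravel()],1).astype(float).reshape(-1,1,2),K,D)[:,0]
    f=lambda d:((np.c_[u,np.ones(len(u))]*d.reshape(-1,1)-t)@R).reshape(384,512,3)
    X=f(d);X0=f(np.load(f"d_{n}.npy"))
    c=np.array([567.2,-196.7]); a=np.radians(68.7); ey=np.array([np.cos(a),np.sin(a)]); ex=np.array([np.sin(a),-np.cos(a)])
    for nm,Y,dd in (("before",X0,np.load(f"d_{n}.npy")),("now",X,d)):
        q=Y[...,:2]-c; px=q@ex; py=q@ey
        m=(dd>0)&(abs(px)<55)&(py<-55)&(py>-92)&(Y[...,2]>40)&(Y[...,2]<75)
        print(n,nm,"platform z",m.sum(),np.median(Y[m][:,2]).round(2) if m.any() else None)
    q=X[...,:2]-c; px=q@ex; py=q@ey
    m=(d>0)&(abs(px)<50)&(abs(py-19)<70)&(X[...,2]>90)&(X[...,2]<102)
    if m.sum()>20:
        A=np.c_[px[m],py[m],np.ones(m.sum())]; r=np.linalg.lstsq(A,X[m][:,2],rcond=None)[0]; print("rack top",m.sum(),"tilt deg",np.degrees(r[:2]).round(2),np.median(X[m][:,2]).round(1))
    c2=p[70:210,230:390] if n=="side" else p[140:290,280:440]
    cv2.imwrite(f"pics/{n}5.png",cv2.resize(c2[...,::-1],None,fx=4,fy=4,interpolation=3))
```

```text
t 13.875 pos [ 574.  -178.5  141.3] F [-10.    4.8  26.6] M [ 0.69  2.22 -0.03] w 0.178
tool x ang 158.75 y ang 68.75 z [ 1.8e-03  6.0e-04 -1.0e+00]
side before platform z 328 58.74
side now platform z 104 50.79
rack top 779 tilt deg [ 0.22 -0.65] 96.8
top before platform z 1039 59.54
top now platform z 0 None
rack top 1154 tilt deg [-0.03 -0.17] 97.4
```

View pics/side5.png

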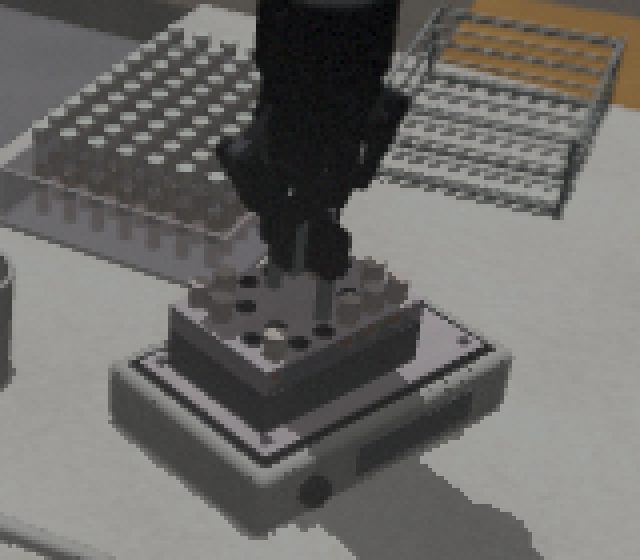

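View pics/top5.png

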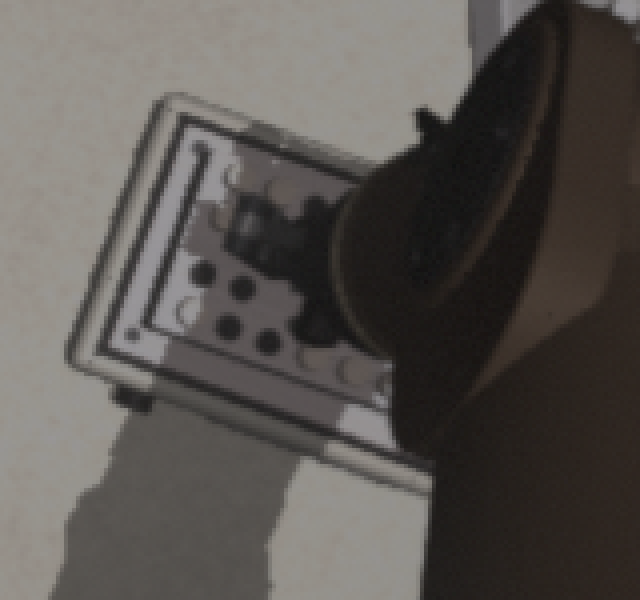

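The side picture shows the rack flat on the lowered platform, about 8 mm down and flush with its frame. The top picture shows the rack's long side parallel to the platform edges. One settling check, then hand-in.

```bash
python3 -m creep '[[[0,0,0,0,0,0,255],[0,0,0,0,0,0,255],[0,0,0,0,0,0,255],[0,0,0,0,0,0,255]]]' && python3 -c "
from workcell import order
print(order.hand_in())"
```

```text
t: 14.48
ee_pos: [574.0, -178.5, 141.3]
orientation: [0.579, 3.086, 0.001]
contact_force: [-9.8, 4.9, 26.5]
grip_width: 0.178
the job is handed in; nothing more can be done
None
```

The rack is on the shaker platform with its socket over the pin, pressed to the lower stop and still held there. I handed it in at about 14.5 s.

- **Placing:** I gripped the handle across its 16 mm width, carried the rack over level, and turned it about 35° to line up with the slot. I then lowered it straight onto the pin, which I had located in the top camera. It went on first time, so I did not need to slide the rack along the slot to find the pin. It touched the platform at its resting height with almost no sideways force.
- **Pressed down:** The tool sank 8.1 mm from contact, and the force then rose sharply to 26.5 N and stayed there with no further movement. The side camera's depth shows the platform about 7.95 mm lower than at the start.
- **Upright:** The rack's tilt measured under 0.2° from the top camera and up to 0.65° from the side camera, which is noisier.
- **Checks that disagreed or gave nothing:**
  - The side view put the pin about 6 mm from the top view. I trusted the top view, and the fit confirmed it.
  - In the final pose the top camera gave no usable depth of the platform, so that depth rests on the side camera and the tool height.
  - A sideways force of about 11 N remains while pressing.
- **Bystanders:** I made no contact with the puck, marker, bottle or beaker, and those visible in the later pictures looked unmoved. I did not measure their positions again at the end.

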